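Unpile the dried sharpening stones into their holders

TASK

The four sharpening stones were piled crosswise to dry. Take them off one at a time from the top of the pile and seat each fully in the holder whose well is cut to its size, lying flat on the well's floor, ready for sharpening. They are brittle, so set them down without dropping them or tipping them over, and leave the gouge on the bench where it lies.

Things in the scene. Friction and masses are not known exactly. Their poses are not given: they have to be found in the camera images.
- cream_stone: creamy white sharpening stone, a plain block 84 x 34 x 28 mm; at the start it is the top of the pile. Origin: centre of its underside (top face 28 mm above); x along its 84 mm length, y across its 34 mm width, z up
- green_stone: dull green sharpening stone, a plain block 98 x 42 x 28 mm; at the start it is third from the bottom of the pile, crosswise under the cream one. Origin: centre of its underside (top face 28 mm above); x along its 98 mm length, y across its 42 mm width, z up
- orange_stone: brick orange sharpening stone, a plain block 112 x 50 x 28 mm; at the start it is second from the bottom, crosswise on the grey one. Origin: centre of its underside (top face 28 mm above); x along its 112 mm length, y across its 50 mm width, z up
- grey_stone: dark grey sharpening stone, a plain block 126 x 58 x 28 mm; at the start it is the bottom of the pile, on the bench. Origin: centre of its underside (top face 28 mm above); x along its 126 mm length, y across its 58 mm width, z up
- maple_holder: pale yellowish maple holder, 128 x 66 x 17 mm, fixed to the bench. Its open well fits the cream stone: 90 x 40 mm at the floor (3 mm of play a side), bevelled out to 100 x 50 mm at the rim. Origin: on the bench under the well's centre; well floor at z = 5 mm, rim at 17 mm (a seated stone stands 16 mm proud); x along the well's length, z up
- blue_holder: blue painted wood holder, 142 x 74 x 17 mm, fixed to the bench. Its open well fits the green stone: 104 x 48 mm at the floor (3 mm of play a side), bevelled out to 114 x 58 mm at the rim. Origin: on the bench under the well's centre; well floor at z = 5 mm, rim at 17 mm (a seated stone stands 16 mm proud); x along the well's length, z up
- oak_holder: mid-brown oak holder, 156 x 82 x 17 mm, fixed to the bench. Its open well fits the orange stone: 118 x 56 mm at the floor (3 mm of play a side), bevelled out to 128 x 66 mm at the rim. Origin: on the bench under the well's centre; well floor at z = 5 mm, rim at 17 mm (a seated stone stands 16 mm proud); x along the well's length, z up
- walnut_holder: very dark brown walnut holder, 170 x 90 x 17 mm, fixed to the bench. Its open well fits the grey stone: 132 x 64 mm at the floor (3 mm of play a side), bevelled out to 142 x 74 mm at the rim. Origin: on the bench under the well's centre; well floor at z = 5 mm, rim at 17 mm (a seated stone stands 16 mm proud); x along the well's length, z up
- gouge: a loose carving gouge with a dark red wooden handle, 225 x 27 x 26 mm, lying on the bench among the holders; leave it alone. Origin: underside, middle of its bounding box; y along its length
- cabinet_front (a point): a point at the middle of the foremost plane of the tall fixed wooden cabinet that stands behind the work: about 450 mm wide (along y) and 610 mm high; keep the gripper and the arm on the robot's side of it

How it is judged:
By the outcome, as a careful person would: the job done as asked, in the order asked, and still so for the second after the job is handed in, with the robot touching nothing.
It also fails if it takes over 128 s, if anything falls off the work surface, if the arm or the gripper's body presses on something with over 40 N, if the wrist force passes 120 N, or if a joint passes its speed limit or range.

ROBOT

A 6-joint arm with a two-finger parallel gripper is mounted at the origin on a cart in front of the work surface, level with it; the furniture and walls round the work are solid. World frame = base frame: x ahead of the robot, y to its left, z up, the work surface at z = 0. Lengths are in m, angles in rad, forces in N, time in s.
With the tool pointing down it reaches from about 0.25 to 0.775 m from the base axis. Payload 4 kg.
Tool frame: the origin (TCP) lies between the finger pads; the fingertips stand 25 mm ahead of it and the grasp point (between the pads) lies 6 mm ahead of it; z points along the fingers, y is the line along which they close (so a half turn about z gives the same grasp; the last joint's range is limited). The gripper opens to 85 mm and grips with 20 to 120 N. Pads are 22 mm wide; open, the fingers measure 114 mm over their backs; the gripper's body (76 mm by 85 mm) begins 54 mm behind the grasp point. The pads swing forward as they close: fully open they stand 13 mm farther back than shut.
Start: joints at [-1.376, 0.087, 1.371, -0, 1.684, -0.103], TCP at [0.161, -0.526, 0.256] pointing down, gripper open.
Joint ranges: [-3.1, 3.1], [-0.76, 2.03], [0.27, 2.55], [-1.08, 4.22], [0.17, 2.65], [-2.57, 2.57]. Speed limits (rad/s): [2.79, 2.79, 3.14, 3.14, 3.14, 3.14].

INTERFACE

Orientations are given as [roll, pitch, yaw] about the fixed x, y, z axes, in that order (R = Rz(yaw) Ry(pitch) Rx(roll)).
In Python, from rig import r gives the robot as it stands. The module is installed in compiled form; this text tells all that it offers.
- The arm moves only by the tool play_rows, never from a script. Its argument "motion" is a list of rows, each a list of 5 numbers: the opening, from 0 (shut) to 1 (fully open), then the shift along the tool's x, y, z in a scale on which 1.0 is 80 cm, then the turn about the tool's z in fractions of the full range, 1 being pi rad. A call has 1 to 12 rows; each row is the pose to reach, as a shift and turn from the pose commanded when the call began, along the tool's axes at that moment; what a row does not reach only later rows make up. A row lasts 1/12 s, in which the tool goes at most 41.7 mm and 7.16 degrees, less where a joint would pass 70% of its speed; a pose out of reach is approached as far as the arm can. Shift and turn numbers lie between -1 and 1, and a call with a number outside is refused. A call with a gripper value outside its range is refused whole. The fingers move at their own pace and stop on an object; "grip_force" is the grip in N (left out, the last holds). Time passes only in rows, so rows that repeat a pose let the fingers close. It gives the time, the measured TCP pose, the force, the opening and the grip force at its end, in the units of the state.
- r.read_state(): the state, without advancing time (a new reading comes with each control period).
- r.snapshot(name): name is "scene" or "top" or "wrist"; returns a dict with "pixels" (384x512x3 uint8, red, green, blue), "intrinsics" (3x3 intrinsics, pixels), "rvec" (rotation vector, rad) and "tvec" (3), from world to camera coordinates, as OpenCV has them; the wrist camera has in their place "tool_from_camera" (4x4, takes a point from camera to tool coordinates, whose origin is the TCP and whose axes are the flange's). Camera axes: x right, y down, z forward; pixel columns grow to the right and rows downward; lengths in m; the calibration is good to about 2 mm. A picture is of the moment at which its call begins: read the wrist's pose just before it. There is no depth.
- r.finish_job(): hands the job in; it is judged then, once.
Trained networks look in a picture, given as the dict that the camera call returned (one of the last four; its "shot" number tells which), for a name from the list of things; names that differ only in an ending like _2 or _b are one class to them, and where a whole thing is asked for, a point or a joint stands for the part that bears it (a point fixed in the world has none). Each returns a list of dicts, best first, with "confidence" (0 to 1); they miss things now and then, are a little off and sometimes report something else, mostly with a low value. They report only what shows in the picture. A call takes as long as a camera call.
- r.look_for(picture, label): "bbox" ([left, top, right, bottom] in pixels, round what is visible of it).
- r.masks_of(picture, label): "pixels" (384x512 bool, what is visible of it) and "bbox" ([left, top, right, bottom] in pixels, round what is visible of it).
The state is a dict: "t": time; "qpos": joint angles; "joint_vel": joint speeds; "tau": joint torques, N m; "position": TCP position; "tool_rot": TCP orientation; "wrist_force": force on the tool from outside, world axes, zero at the start; "torque": the same for the moment, N m; "width": opening from 0.0 (shut) to 1.0 (fully open); "grip_force": force on a finger pad.
Only numpy, scipy, OpenCV 4.12 (cv2) and the standard library are available. Lean on these libraries where they do the work, as an engineer would, in place of code of your own. Each camera call takes 0.05 s, during which the arm holds its last target. There are 200 camera calls.

## Working session

There is one attempt and no reset: what is moved stays moved. The work goes in short steps, Python scripts to look and compute and a tool call to move; the robot and the scene stay as the last step left them, time stands still between calls to the robot, and variables do not carry over. Pictures are saved under pics/ and viewed, at most 14 in all, crops included, and the job is handed in when it is done.

Besides the shell and the picture viewer there is one more tool, called after "Call:" by a JSON object that holds its "name" and its "arguments". play_rows: Moves the arm, as the interface text tells. Its arguments: {"type":"object","properties":{"motion":{"type":"array"},"grip_force":{"type":"number"}},"required":["motion"]}

```bash
mkdir -p pics; python3 - <<'E'
from rig import r
import cv2,numpy as np
s=r.read_state();print({k:np.round(v,3) for k,v in s.items()})
ims=[]
for n in ["scene","top"]:
    p=r.snapshot(n);ims.append(p)
    cv2.imwrite(f"pics/{n}0.png",p["pixels"][:,:,::-1])
    print(n,p["intrinsics"],p["rvec"],p["tvec"])
    for l in "cream_stone green_stone orange_stone grey_stone maple_holder blue_holder oak_holder walnut_holder gouge".split():
        print(l,[(np.round(d["bbox"]),round(d["confidence"],2)) for d in r.look_for(p,l)[:2]])
E
```

```text
{'t': np.float64(0.0), 'qpos': array([-1.376,  0.088,  1.372,  0.   ,  1.684, -0.103]), 'joint_vel': array([-0.001, -0.001,  0.001,  0.   , -0.002,  0.001]), 'tau': array([ 0.0000e+00, -3.5186e+01, -3.1328e+01,  0.0000e+00,  1.1000e-02,
       -0.0000e+00]), 'position': array([ 0.161, -0.525,  0.255]), 'tool_rot': array([-3.139, -0.   ,  0.298]), 'wrist_force': array([-0.21 ,  0.254, -0.064]), 'torque': array([-0.01 ,  0.01 , -0.036]), 'grip_force': np.float64(0.0), 'width': np.float64(1.002)}
scene [[357.08019626   0.         251.43884294]
 [  0.         357.08019626 187.92255353]
 [  0.           0.           1.        ]] [ 0.72924492 -2.29137782  1.49349432] [0.3945165  0.23859246 0.7431498 ]
cream_stone [(array([293., 164., 318., 178.]), 0.59)]
green_stone [(array([287., 176., 311., 191.]), 0.72)]
orange_stone [(array([286., 180., 319., 198.]), 0.56)]
grey_stone [(array([279., 184., 325., 208.]), 0.55)]
maple_holder [(array([163., 252., 222., 292.]), 0.61)]
blue_holder [(array([251., 203., 303., 225.]), 0.7)]
oak_holder [(array([198., 233., 265., 259.]), 0.63)]
walnut_holder [(ar
[... 155 characters left out ...]
653  191.74303169]
 [  0.           0.           1.        ]] [ 2.1613734  -2.14151368  0.20657615] [-0.11120828  0.57245827  1.0402697 ]
cream_stone [(array([307., 214., 320., 243.]), 0.59)]
green_stone [(array([293., 218., 328., 238.]), 0.63)]
orange_stone [(array([291., 220., 301., 238.]), 0.51)]
grey_stone [(array([298., 209., 319., 252.]), 0.81)]
maple_holder [(array([120., 204., 148., 250.]), 0.8)]
blue_holder [(array([242., 205., 270., 252.]), 0.71)]
oak_holder [(array([169., 193., 204., 252.]), 0.89), (array([290., 220., 331., 239.]), 0.38)]
walnut_holder [(array([340., 201., 376., 258.]), 0.91)]
gouge [(array([222., 185., 228., 258.]), 0.93), (array([293., 217., 329., 242.]), 0.21)]
```

```bash
python3 - <<'E'
import cv2
a=cv2.imread("pics/top0.png")[170:280,100:400];cv2.imwrite("pics/top0c.png",cv2.resize(a,None,fx=2.6,fy=2.6,interpolation=cv2.INTER_CUBIC))
a=cv2.imread("pics/scene0.png");cv2.imwrite("pics/scene0c.png",cv2.resize(a,None,fx=1.5,fy=1.5))
E
```

```text
(no output)
```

View pics/top0c.png

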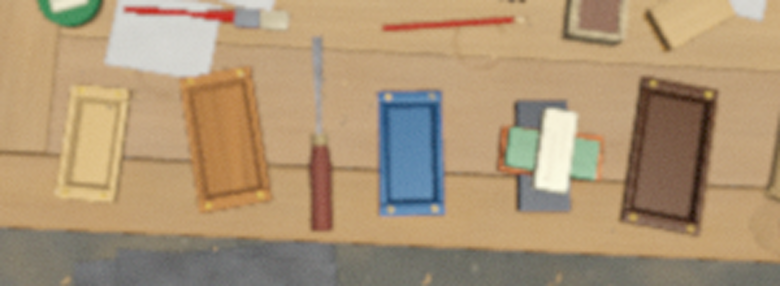

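View pics/scene0c.png

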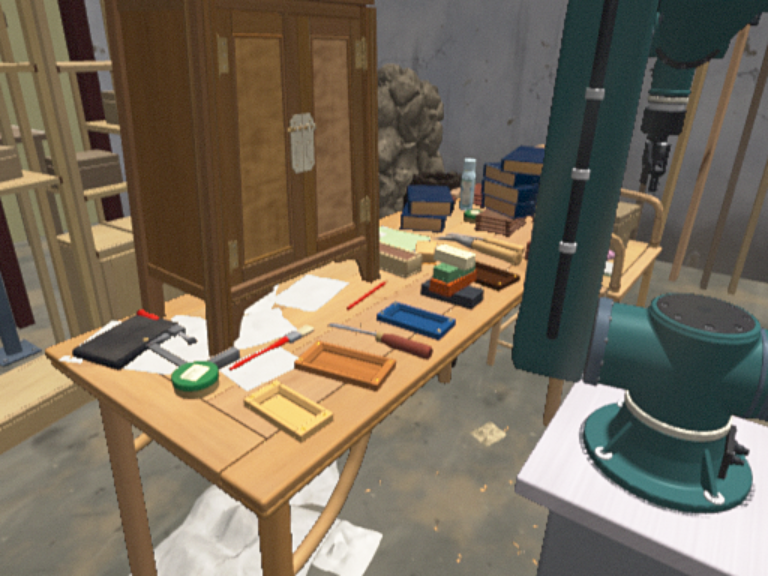

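The top view shows, left to right in the crop, maple (95,143), oak (226,138), gouge (320,135), blue (411,152), the pile (552,155, cream on top) and walnut (671,155). The scene view shows the cabinet behind them. Next I'll write the pose-fit helper.

```bash
cat > h.py <<'E'
from rig import r
import cv2,numpy as np
from scipy.optimize import minimize
from scipy.spatial.transform import Rotation as R
DIM=dict(cream_stone=(.084,.034,.028),green_stone=(.098,.042,.028),orange_stone=(.112,.05,.028),grey_stone=(.126,.058,.028),
 maple_holder=(.128,.066,.017),blue_holder=(.142,.074,.017),oak_holder=(.156,.082,.017),walnut_holder=(.17,.09,.017))
def cam(p,s=None):
    if "rvec" in p: return p["intrinsics"],cv2.Rodrigues(np.array(p["rvec"],float))[0],np.array(p["tvec"],float).ravel()
    T=np.eye(4);T[:3,:3]=R.from_euler("xyz",s["tool_rot"]).as_matrix();T[:3,3]=s["position"]
    W=np.linalg.inv(T@np.array(p["tool_from_camera"]));return p["intrinsics"],W[:3,:3],W[:3,3]
def proj(C,X):
    c=X@C[1].T+C[2];q=c@C[0].T;return q[:,:2]/q[:,2:]
def ray(C,uv,z):
    d=C[1].T@np.linalg.inv(C[0])@np.array([*uv,1.]);o=-C[1].T@C[2];return (o+d*(z-o[2])/d[2])[:2]
def box(x,y,a,d,z):
    u=np.array([[i,j,k] for i in(-.5,.5) for j in(-.5,.5) for k in(0,1)])*d
    c,s=np.cos(a),np.sin(a);return np.c_[x+c*u[:,0]-s*u[:,1],y+s*u[:,0]+c*u[:,1],z+u[:,2]]
def fit(p,label,z,s=None):
    C=cam(p,s);m=r.masks_of(p,label)
    if not m: print(label,"missed");return None
    conf=m[0]["confidence"];m=np.array(m[0]["pixels"],np.uint8);d=DIM[label]
    K=6;ys,xs=np.nonzero(m);x0,y0=max(xs.min()-12,0),max(ys.min()-12,0);x1,y1=min(xs.max()+12,512),min(ys.max()+12,384)
    M=cv2.resize(m[y0:y1,x0:x1]*255,None,fx=K,fy=K,interpolation=cv2.INTER_LINEAR)>127
    def sil(v):
        q=(proj(C,box(*v,d,z))-[x0,y0]+.5)*K-.5
        im=np.zeros(M.shape,np.uint8);cv2.fillConvexPoly(im,cv2.convexHull(np.round(q*16).astype(np.int32)),1,shift=4);return im>0
    def cost(v):
        S=sil(v);return 1-(S&M).sum()/(S|M).sum()
    c=ray(C,(xs.mean(),ys.mean()),z+d[2]);best=None
    for a in np.arange(-1.5,1.6,.3):
        v=np.array([*c,a])
        if best is None or cost(v)<cost(best): best=v
    for k in (1,.3):
        o=minimize(cost,best,method="Nelder-Mead",options=dict(initial_simplex=best+k*np.array([[0,0,0],[.008,0,0],[0,.008,0],[0,0,.2]]),xatol=1e-5,fatol=1e-5));best=o.x
    edge=x0==0 or y0==0 or x1==512 or y1==384
    print(label,"conf %.2f IoU %.3f"%(conf,1-o.fun),"xy %.4f %.4f yaw %.3f"%tuple(best),"EDGE" if edge else "");return best
def shot(n,save=None):
    s=r.read_state();p=r.snapshot(n)
    if save: cv2.imwrite(f"pics/{save}.png",p["pixels"][:,:,::-1])
    return p,s
E
python3 - <<'E'
from h import *
p,s=shot("top")
for l in DIM:
    fit(p,l,dict(cream_stone=.084,green_stone=.056,orange_stone=.028).get(l,0))
C=cam(p);print("cam",-C[1].T@C[2]); g=r.look_for(p,"gouge")[0]["bbox"];print(ray(C,g[:2],.01),ray(C,g[2:],.01))
p=r.snapshot("wrist");print(p["intrinsics"],p["tool_from_camera"])
cv2.imwrite("pics/w0.png",p["pixels"][:,:,::-1])
E
```

```text
cream_stone conf 0.57 IoU 0.937 xy 0.4679 -0.2650 yaw -0.169 
green_stone conf 0.71 IoU 0.530 xy 0.4651 -0.2673 yaw 1.435 
orange_stone conf 0.42 IoU 0.012 xy 0.4670 -0.2083 yaw -1.522 
grey_stone conf 0.57 IoU 0.391 xy 0.4687 -0.2668 yaw 0.010 
maple_holder conf 0.57 IoU 0.955 xy 0.4779 0.2417 yaw -0.081 
blue_holder conf 0.65 IoU 0.970 xy 0.4693 -0.1180 yaw 0.023 
oak_holder conf 0.74 IoU 0.970 xy 0.4846 0.0935 yaw 0.195 
walnut_holder conf 0.83 IoU 0.955 xy 0.4707 -0.4164 yaw -0.185 
cam [ 0.39903849 -0.07343516  1.12143318]
[0.59527667 0.00090092] [ 0.37214371 -0.02908393]
[[326.37736726   0.         253.1997157 ]
 [  0.         326.37736726 193.35964767]
 [  0.           0.           1.        ]] [[-5.40650225e-04 -9.56655847e-01 -2.91220359e-01  7.38819847e-02]
 [ 9.99999852e-01 -5.01356721e-04 -2.09546844e-04 -1.35754853e-03]
 [ 5.44589294e-05 -2.91220429e-01  9.56655977e-01 -1.17642384e-01]
 [ 0.00000000e+00  0.00000000e+00  0.00000000e+00  1.00000000e+00]]
```

View pics/w0.png

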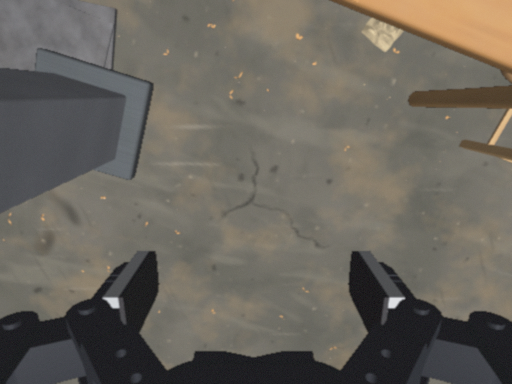

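Open fingertips come out about 13 mm ahead of the TCP, measured from the wrist image (tips at u=158 and 349, row 252), so the stated 25 mm applies shut. I'll check the cabinet plane before moving.

```bash
python3 - <<'E'
from h import *
p,s=shot("scene");C=cam(p)
for u in [(213,343),(377,282),(225,343)]: print(ray(C,(u[0]/1.5,u[1]/1.5),0))
print(s["t"])
a=p["pixels"][150:260,90:290,::-1];cv2.imwrite("pics/cab.png",cv2.resize(a,None,fx=4,fy=4,interpolation=cv2.INTER_CUBIC))
E
```

```text
[0.73355849 0.16785225]
[ 0.64756085 -0.24227067]
[0.71581105 0.15478582]
1.55
```

View pics/cab.png

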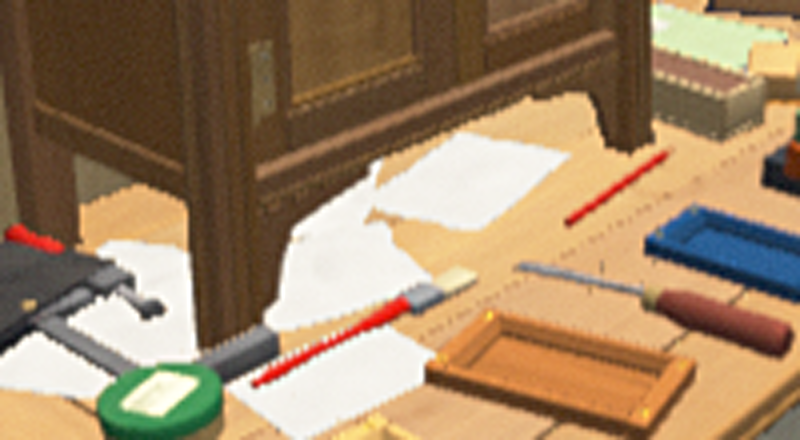

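The cabinet legs stand at about x≥0.65 (crop leg bottoms at (230,345) and (640,150)). With yaw near 0 the wrist camera reaches about 0.59, so it clears. Moving above the pile.

The manual's scale: shifts go in shares of 80 cm and turns go in shares of pi rad. Converting my numbers, 37 cm / 80 = 0.4625, 27.7 cm / 80 = 0.3463, 0.47 rad / 3.1416 = 0.1496.

Call:
{"name": "play_rows", "arguments": {"motion": [[0.85,0.115,-0.05,0.0025,0.0382],[0.85,0.2313,-0.1,0.005,0.0732],[0.85,0.3463,-0.15,0.0063,0.1114],[0.85,0.4625,-0.2,0.0075,0.1496],[0.85,0.4625,-0.2,0.0075,0.1496],[0.85,0.4625,-0.2,0.0075,0.1496],[0.85,0.4625,-0.2,0.0075,0.1496],[0.85,0.4625,-0.2,0.0075,0.1496],[0.85,0.4625,-0.2,0.0075,0.1496],[0.85,0.4625,-0.2,0.0075,0.1496],[0.85,0.4625,-0.2,0.0075,0.1496],[0.85,0.4625,-0.2,0.0075,0.1496]]}}

```text
t: 2.6
position: [0.4693, -0.2628, 0.25]
tool_rot: [3.141, 0.001, -0.168]
wrist_force: [0.0, -0.3, 0.1]
width: 0.854
grip_force: 0.0
```

```bash
cat >> h.py <<'E'
def go(x,y,z,yaw,s=None):
    s=s or r.read_state();T=R.from_euler("xyz",s["tool_rot"]);t=T.apply(np.array([x,y,z])-s["position"],inverse=True)
    a=s["tool_rot"][2]-yaw;a=(a+np.pi/2)%np.pi-np.pi/2
    print("now",np.round(s["position"],4),"rot",np.round(s["tool_rot"],3),"t %.2f"%s["t"],"| shift cm",np.round(t*100,2),"turn %.3f"%a)
E
python3 - <<'E'
from h import *
p,s=shot("wrist","w1")
c=fit(p,"cream_stone",.084,s)
if c is not None: go(c[0],c[1],.125,c[2])
for l,z in [("green_stone",.056),("blue_holder",0)]: fit(p,l,z,s)
E
```

```text
cream_stone conf 0.64 IoU 0.960 xy 0.4666 -0.2656 yaw -0.150 
now [ 0.4678 -0.2646  0.2502] rot [ 3.141e+00  1.000e-03 -1.720e-01] t 2.70 | shift cm [-0.1   0.12 12.52] turn -0.022
green_stone conf 0.87 IoU 0.600 xy 0.4646 -0.2675 yaw 1.408 
blue_holder conf 0.77 IoU 0.949 xy 0.4690 -0.1183 yaw 0.021
```

View pics/w1.png

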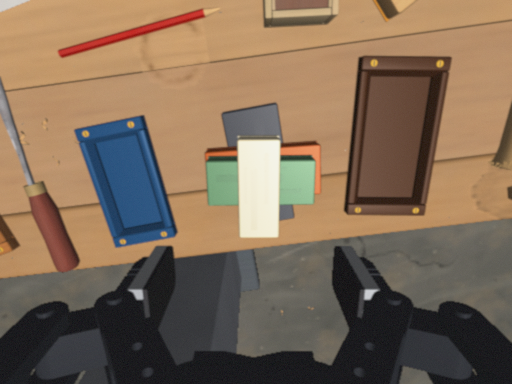

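The wrist view shows cream centred at (259,187), blue at (125,182) and walnut at (398,136), which agrees with the top fit. Grasping cream.

Scaled: 12.5 cm / 80 = 0.1563, 3.5 cm / 80 = 0.0438, -0.02 rad / 3.1416 = -0.0064.

Call:
{"name": "play_rows", "arguments": {"motion": [[0.75,-0.0006,0.0006,0.0438,-0.0032],[0.75,-0.0013,0.0013,0.0875,-0.0064],[0.75,-0.0013,0.0013,0.125,-0.0064],[0.75,-0.0013,0.0013,0.15,-0.0064],[0.75,-0.0013,0.0013,0.1563,-0.0064],[0.75,-0.0013,0.0013,0.1563,-0.0064],[0.75,-0.0013,0.0013,0.1563,-0.0064],[0,-0.0013,0.0013,0.1563,-0.0064],[0,-0.0013,0.0013,0.1563,-0.0064],[0,-0.0013,0.0013,0.1563,-0.0064],[0,-0.0013,0.0013,0.1563,-0.0064],[0,-0.0013,0.0013,0.1563,-0.0064]], "grip_force": 45}}

```text
t: 3.8
position: [0.4681, -0.2662, 0.1278]
tool_rot: [3.139, -0.004, -0.152]
wrist_force: [-0.3, -1.5, 6.0]
width: 0.384
grip_force: 45.7
```

Scaled: -10 cm / 80 = -0.125, -1.5 cm / 80 = -0.0188.

Call:
{"name": "play_rows", "arguments": {"motion": [[0,0,0,-0.0063,0],[0,0,0,-0.0188,0],[0,0,0,-0.0375,0],[0,0,0,-0.0625,0],[0,0,0,-0.0875,0],[0,0,0,-0.1125,0],[0,0,0,-0.125,0],[0,0,0,-0.125,0],[0,0,0,-0.125,0]]}}

```text
t: 4.55
position: [0.467, -0.265, 0.2253]
tool_rot: [3.142, -0.0, -0.152]
wrist_force: [0.1, -0.4, -1.8]
width: 0.378
grip_force: 44.9
```

```bash
python3 - <<'E'
from h import *
p,s=shot("wrist","w2")
print(s["position"],s["wrist_force"],s["torque"],s["width"])
for z in (.18,.184,.188): fit(p,"cream_stone",z,s)
fit(p,"green_stone",.056,s)
p,s=shot("wrist");fit(p,"green_stone",.056,s);fit(p,"walnut_holder",0,s)
E
```

```text
[ 0.46700248 -0.26497001  0.22529529] [ 0.05108347 -0.35220017 -1.75532592] [-0.04246704  0.05046179  0.04728457] 0.3783879102738058
cream_stone conf 0.85 IoU 0.979 xy 0.4650 -0.2637 yaw -0.159 
cream_stone conf 0.85 IoU 0.936 xy 0.4663 -0.2639 yaw -0.164 
cream_stone conf 0.85 IoU 0.888 xy 0.4669 -0.2639 yaw -0.178 
green_stone conf 0.95 IoU 0.412 xy 0.4654 -0.2673 yaw 1.418 
green_stone conf 0.79 IoU 0.389 xy 0.4652 -0.2673 yaw 1.412 
walnut_holder conf 0.63 IoU 0.978 xy 0.4687 -0.4162 yaw -0.179
```

View pics/w2.png

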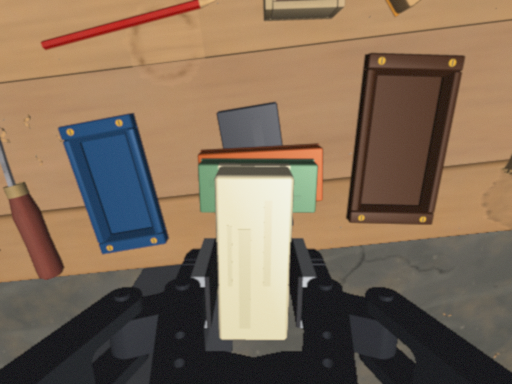

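Cream is held level and square between the pads (255,255 in the image). Carrying it toward maple and stopping short to look at the holder.

Scaled: -39.2 cm / 80 = -0.49, -35.5 cm / 80 = -0.4438, -0.07 rad / 3.1416 = -0.0223.

Call:
{"name": "play_rows", "arguments": {"motion": [[0,-0.0025,-0.0188,0,0],[0,-0.0075,-0.0563,0,-0.0032],[0,-0.0138,-0.1063,0,-0.0064],[0,-0.02,-0.1563,0,-0.0095],[0,-0.0263,-0.2063,0,-0.0127],[0,-0.0338,-0.2563,0,-0.0159],[0,-0.04,-0.3063,0,-0.0191],[0,-0.0463,-0.3563,0,-0.0223],[0,-0.0538,-0.4063,0,-0.0223],[0,-0.0588,-0.4438,0,-0.0223],[0,-0.0625,-0.475,0,-0.0223],[0,-0.0638,-0.49,0,-0.0223]]}}

```text
t: 5.95
position: [0.475, 0.1337, 0.2254]
tool_rot: [-3.14, 0.0, -0.078]
wrist_force: [0.9, -1.0, -1.4]
width: 0.38
grip_force: 45.2
```

Call:
{"name": "play_rows", "arguments": {"motion": [[0,0,0,0,0],[0,0,0,0,0]]}}

```text
t: 6.12
position: [0.4757, 0.1303, 0.2252]
tool_rot: [3.141, 0.0, -0.081]
wrist_force: [0.5, -0.7, -1.9]
width: 0.384
grip_force: 45.2
```

```bash
python3 - <<'E'
from h import *
for i in range(2):
    p,s=shot("wrist","w3")
    m=fit(p,"maple_holder",0,s);fit(p,"oak_holder",0,s);fit(p,"cream_stone",.180,s)
    go(m[0],m[1],.225,m[2],s)
E
```

```text
maple_holder conf 0.67 IoU 0.967 xy 0.4761 0.2412 yaw -0.088 
oak_holder conf 0.82 IoU 0.801 xy 0.4827 0.0933 yaw 0.192 
cream_stone conf 0.88 IoU 0.978 xy 0.4738 0.1314 yaw -0.086 
now [0.4757 0.1303 0.2252] rot [ 3.141  0.    -0.081] t 6.12 | shift cm [-8.600e-01 -1.106e+01  1.000e-02] turn 0.008
maple_holder conf 0.35 IoU 0.688 xy 0.4974 0.0885 yaw 0.195 
oak_holder conf 0.67 IoU 0.796 xy 0.4830 0.0931 yaw 0.194 
cream_stone conf 0.57 IoU 0.970 xy 0.4742 0.1301 yaw -0.092 
now [0.4761 0.1289 0.2253] rot [ 3.141  0.    -0.084] t 6.32 | shift cm [2.46 3.84 0.03] turn -0.279
```

Scaled: 15 cm / 80 = 0.1875, 14.5 cm / 80 = 0.1813.

Call:
{"name": "play_rows", "arguments": {"motion": [[0,-0.0013,-0.0188,0,0],[0,-0.0038,-0.0563,0.0125,0],[0,-0.0063,-0.1,0.0375,0],[0,-0.0075,-0.125,0.0688,0],[0,-0.0088,-0.1388,0.1063,0],[0,-0.0088,-0.1388,0.1375,0],[0,-0.0088,-0.1388,0.1625,0],[0,-0.0088,-0.1388,0.1813,0],[0,-0.0088,-0.1388,0.1875,0],[0,-0.0088,-0.1388,0.1875,0],[0,-0.0088,-0.1388,0.1875,0]]}}

```text
t: 7.43
position: [0.4787, 0.2412, 0.0759]
tool_rot: [-3.141, -0.001, -0.083]
wrist_force: [0.5, -0.1, -0.5]
width: 0.382
grip_force: 45.3
```

```bash
python3 - <<'E'
from h import *
p,s=shot("wrist","w4")
fit(p,"maple_holder",0,s);fit(p,"cream_stone",.030,s)
p,s=shot("top","t4"); go(.478,.241,.049,-.082)
fit(p,"green_stone",.056)
for i in range(2):
  p,s=shot("top");fit(p,"green_stone",.056)
E
```

```text
maple_holder conf 0.86 IoU 0.482 xy 0.5080 0.2470 yaw 1.498 
cream_stone conf 0.93 IoU 0.983 xy 0.4763 0.2424 yaw -0.089 
now [0.4792 0.2415 0.077 ] rot [-3.14e+00 -3.00e-03 -8.30e-02] t 7.63 | shift cm [-0.13  0.07  2.8 ] turn -0.001
green_stone conf 0.87 IoU 0.928 xy 0.4667 -0.2677 yaw 1.431 
green_stone conf 0.85 IoU 0.955 xy 0.4665 -0.2668 yaw 1.432 
green_stone conf 0.57 IoU 0.947 xy 0.4661 -0.2676 yaw 1.424
```

View pics/w4.png

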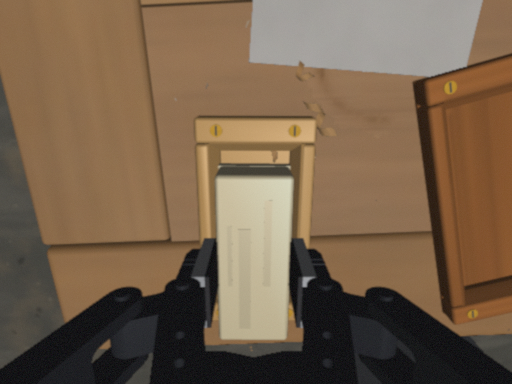

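Cream (216–293) sits square between the maple rails (197–315). Lowering gently.

Scaled: 2.3 cm / 80 = 0.0288, 2.2 cm / 80 = 0.0275.

Call:
{"name": "play_rows", "arguments": {"motion": [[0,0,0,0.0038,0],[0,0,0,0.0075,0],[0,0,0,0.0113,0],[0,0,0,0.015,0],[0,0,0,0.0188,0],[0,0,0,0.0225,0],[0,0,0,0.025,0],[0,0,0,0.0263,0],[0,0,0,0.0275,0],[0,0,0,0.0288,0],[0,0,0,0.0288,0]]}}

```text
t: 8.8
position: [0.4781, 0.2413, 0.0522]
tool_rot: [3.141, 0.0, -0.082]
wrist_force: [0.1, -0.6, -2.0]
width: 0.382
grip_force: 45.3
```

Scaled: 0.3 cm / 80 = 0.0038, 0.2 cm / 80 = 0.0025.

Call:
{"name": "play_rows", "arguments": {"motion": [[0,0,0,0.0013,0],[0,0,0,0.0025,0],[0,0,0,0.0038,0],[0,0,0,0.0038,0]]}}

```text
t: 9.13
position: [0.478, 0.2412, 0.049]
tool_rot: [3.141, 0.0, -0.082]
wrist_force: [0.1, -0.1, -1.9]
width: 0.379
grip_force: 45.3
```

Scaled: 0.2 cm / 80 = 0.0025, 0.1 cm / 80 = 0.0013.

Call:
{"name": "play_rows", "arguments": {"motion": [[0,0,0,0.0013,0],[0,0,0,0.0025,0],[0,0,0,0.0025,0]]}}

```text
t: 9.38
position: [0.4781, 0.2413, 0.0486]
tool_rot: [3.141, -0.0, -0.082]
wrist_force: [-4.1, -2.0, 5.1]
width: 0.382
grip_force: 46.0
```

Scaled: 0.1 cm / 80 = 0.0013, 0.05 cm / 80 = 0.0006.

Call:
{"name": "play_rows", "arguments": {"motion": [[0,0,0,0.0006,0],[0,0,0,0.0013,0],[0,0,0,0.0013,0]]}}

```text
t: 9.63
position: [0.4782, 0.2413, 0.0486]
tool_rot: [3.142, -0.0, -0.082]
wrist_force: [-5.0, -2.3, 9.1]
width: 0.387
grip_force: 46.6
```

Contact at TCP z 0.0486, which matches the grasp height (0.1278 with the underside at 0.084), so cream is on the well floor. Releasing and rising.

Call:
{"name": "play_rows", "arguments": {"motion": [[0.55,0,0,0,0],[0.55,0,0,0,0],[0.55,0,0,0,0],[0.55,0,0,0,0],[0.55,0,0,-0.0125,0],[0.6,0,0,-0.0375,0],[0.8,0,0,-0.075,0],[0.8,0,0,-0.125,0],[0.8,0,0,-0.175,0],[0.8,0,0,-0.225,0],[0.8,0,0,-0.25,0],[0.8,0,0,-0.25,0]]}}

```text
t: 10.63
position: [0.4806, 0.2423, 0.2546]
tool_rot: [-3.136, -0.013, -0.082]
wrist_force: [-0.2, -0.4, 0.7]
width: 0.795
grip_force: 0.0
```

```bash
python3 - <<'E'
from h import *
p,s=shot("wrist","w5")
fit(p,"maple_holder",0,s);fit(p,"cream_stone",.005,s)
fit(p,"cream_stone",.010,s)
a=p["pixels"][100:300,150:380,::-1];cv2.imwrite("pics/w5c.png",cv2.resize(a,None,fx=2.5,fy=2.5,interpolation=cv2.INTER_CUBIC))
print(s["wrist_force"],s["t"])
E
```

```text
maple_holder conf 0.61 IoU 0.604 xy 0.4768 0.2414 yaw -0.091 
cream_stone conf 0.57 IoU 0.974 xy 0.4773 0.2426 yaw -0.095 
cream_stone conf 0.57 IoU 0.957 xy 0.4779 0.2425 yaw -0.095 
[-0.23497873 -0.40605642  0.7399513 ] 10.6333
```

View pics/w5c.png

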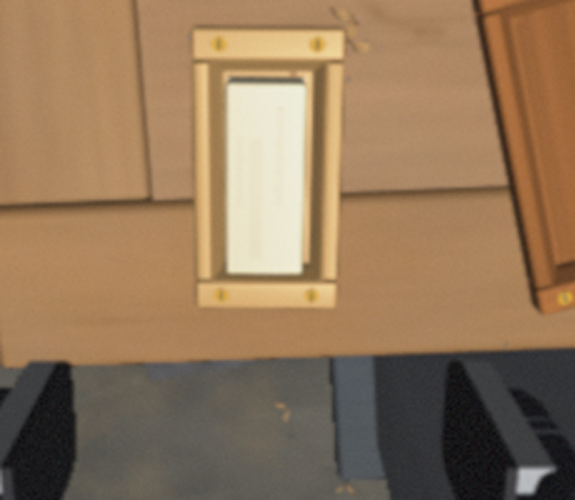

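Cream is seated inside the maple well, with floor visible along its right side and top end. Moving to the pile for green.

Scaled: 46 cm / 80 = 0.575, 2.5 cm / 80 = 0.0313, -1.38 rad / 3.1416 = -0.4393.

Call:
{"name": "play_rows", "arguments": {"motion": [[0.85,0.0013,0.025,0,-0.0191],[0.85,0.0038,0.075,0,-0.0573],[0.85,0.0075,0.125,0,-0.0955],[0.85,0.01,0.175,0.0025,-0.1337],[0.85,0.0125,0.225,0.005,-0.1719],[0.85,0.0163,0.275,0.0075,-0.2101],[0.85,0.0188,0.325,0.01,-0.2483],[0.85,0.0225,0.375,0.0125,-0.2865],[0.85,0.025,0.425,0.015,-0.3247],[0.85,0.0288,0.475,0.0175,-0.3629],[0.85,0.0313,0.525,0.02,-0.4011],[0.85,0.0338,0.575,0.0225,-0.4393]]}}

```text
t: 11.83
position: [0.4674, -0.1823, 0.2277]
tool_rot: [-3.137, -0.001, 1.191]
wrist_force: [1.0, 0.3, -0.2]
width: 0.851
grip_force: 0.0
```

```bash
python3 - <<'E'
from h import *
go(.466,-.2673,.226,1.43)
E
```

```text
now [ 0.4674 -0.1823  0.2277] rot [-3.137e+00 -1.000e-03  1.191e+00] t 11.83 | shift cm [-7.95  3.02  0.15] turn -0.239
```

Call:
{"name": "play_rows", "arguments": {"motion": [[0.85,0,0,0,0],[0.85,0,0,0,0]]}}

```text
t: 12.0
position: [0.4674, -0.1823, 0.2275]
tool_rot: [-3.136, -0.001, 1.181]
wrist_force: [0.1, 1.0, -0.1]
width: 0.849
grip_force: 0.0
```

```bash
python3 - <<'E'
from h import *
go(.466,-.2673,.226,1.43)
E
```

```text
now [ 0.4674 -0.1823  0.2275] rot [-3.136e+00 -1.000e-03  1.181e+00] t 12.00 | shift cm [-7.91  3.1   0.12] turn -0.249
```

Scaled: -7.9 cm / 80 = -0.0988, 3.1 cm / 80 = 0.0388, -0.25 rad / 3.1416 = -0.0796.

Call:
{"name": "play_rows", "arguments": {"motion": [[0.85,-0.025,0.01,0,-0.0191],[0.85,-0.0625,0.025,0,-0.0477],[0.85,-0.0988,0.0388,0.0013,-0.0796],[0.85,-0.0988,0.0388,0.0013,-0.0796],[0.85,-0.0988,0.0388,0.0013,-0.0796],[0.85,-0.0988,0.0388,0.0013,-0.0796]]}}

```text
t: 12.5
position: [0.4678, -0.2643, 0.2282]
tool_rot: [-3.14, -0.002, 1.436]
wrist_force: [0.5, -0.6, 0.8]
width: 0.844
grip_force: 0.0
```

```bash
python3 - <<'E'
from h import *
for i in range(2):
    p,s=shot("wrist","w6")
    c=fit(p,"green_stone",.056,s)
    fit(p,"blue_holder",0,s);go(c[0],c[1],.098,c[2])
E
```

```text
green_stone conf 0.79 IoU 0.979 xy 0.4657 -0.2670 yaw 1.413 
blue_holder conf 0.74 IoU 0.986 xy 0.4697 -0.1171 yaw 0.025 EDGE
now [ 0.468  -0.2643  0.2291] rot [-3.141e+00 -1.000e-03  1.437e+00] t 12.65 | shift cm [-0.3  -0.19 13.11] turn 0.024
green_stone conf 0.59 IoU 0.487 xy 0.4705 -0.2537 yaw -0.037 
blue_holder conf 0.85 IoU 0.989 xy 0.4693 -0.1172 yaw 0.026 EDGE
now [ 0.468  -0.265   0.2295] rot [3.141 0.    1.437] t 12.80 | shift cm [ 1.16  0.1  13.15] turn 1.474
```

Scaled: 13.3 cm / 80 = 0.1663, 12.5 cm / 80 = 0.1563, 0.015 rad / 3.1416 = 0.0048.

Call:
{"name": "play_rows", "arguments": {"motion": [[0.85,-0.0013,-0.0013,0.0375,0],[0.85,-0.0038,-0.0025,0.0813,0.0032],[0.85,-0.0038,-0.0025,0.125,0.0048],[0.85,-0.0038,-0.0025,0.1563,0.0048],[0.85,-0.0038,-0.0025,0.1663,0.0048],[0.85,-0.0038,-0.0025,0.1663,0.0048],[0.85,-0.0038,-0.0025,0.1663,0.0048],[0,-0.0038,-0.0025,0.1663,0.0048],[0,-0.0038,-0.0025,0.1663,0.0048],[0,-0.0038,-0.0025,0.1663,0.0048],[0,-0.0038,-0.0025,0.1663,0.0048],[0,-0.0038,-0.0025,0.1663,0.0048]]}}

```text
t: 13.8
position: [0.4666, -0.2696, 0.0991]
tool_rot: [3.137, 0.003, 1.421]
wrist_force: [-1.5, 0.2, 5.1]
width: 0.477
grip_force: 46.7
```

Scaled: -10 cm / 80 = -0.125, -1.5 cm / 80 = -0.0188.

Call:
{"name": "play_rows", "arguments": {"motion": [[0,0,0,0,0],[0,0,0,-0.0063,0],[0,0,0,-0.0188,0],[0,0,0,-0.0375,0],[0,0,0,-0.0625,0],[0,0,0,-0.0875,0],[0,0,0,-0.1125,0],[0,0,0,-0.125,0],[0,0,0,-0.125,0],[0,0,0,-0.125,0]]}}

```text
t: 14.63
position: [0.4654, -0.2686, 0.1963]
tool_rot: [3.141, 0.0, 1.421]
wrist_force: [-0.2, -0.8, -4.9]
width: 0.473
grip_force: 46.0
```

```bash
python3 - <<'E'
from h import *
p,s=shot("wrist","w7")
for z in (.15,.154,.158): fit(p,"green_stone",z,s)
fit(p,"orange_stone",.028,s);fit(p,"blue_holder",0,s)
go(.470,-.1178,.20,.023)
E
```

```text
green_stone conf 0.67 IoU 0.979 xy 0.4646 -0.2676 yaw 1.418 
green_stone conf 0.67 IoU 0.963 xy 0.4647 -0.2667 yaw 1.419 
green_stone conf 0.67 IoU 0.914 xy 0.4653 -0.2662 yaw 1.420 
orange_stone conf 0.57 IoU 0.492 xy 0.4732 -0.2175 yaw 1.414 
blue_holder missed
now [ 0.4649 -0.2683  0.1948] rot [-3.139e+00 -1.000e-03  1.421e+00] t 14.93 | shift cm [14.96 -1.74 -0.5 ] turn 1.398
```

Scaled: 14.5 cm / 80 = 0.1813, 13.5 cm / 80 = 0.1688, 1.14 rad / 3.1416 = 0.3629.

Call:
{"name": "play_rows", "arguments": {"motion": [[0,0.0063,0,0,0.0159],[0,0.0188,-0.0025,0,0.0477],[0,0.035,-0.005,0,0.0828],[0,0.0513,-0.0063,0,0.1178],[0,0.0675,-0.0088,0,0.1528],[0,0.085,-0.0113,0,0.1878],[0,0.1025,-0.0138,0,0.2228],[0,0.12,-0.0163,0,0.2578],[0,0.1375,-0.0188,0,0.2928],[0,0.1538,-0.0213,0,0.3279],[0,0.1688,-0.0225,0,0.3629],[0,0.1813,-0.0238,0,0.3979]]}}

```text
t: 15.93
position: [0.468, -0.1214, 0.1957]
tool_rot: [-3.141, 0.001, 0.166]
wrist_force: [-0.2, -0.1, -2.8]
width: 0.477
grip_force: 46.0
```

Scaled: 0.15 rad / 3.1416 = 0.0477.

Call:
{"name": "play_rows", "arguments": {"motion": [[0,0,0,0,0.0255],[0,0,0,0,0.0414],[0,0,0,0,0.0477],[0,0,0,0,0.0477]]}}

```text
t: 16.27
position: [0.4681, -0.1223, 0.1958]
tool_rot: [-3.141, 0.001, 0.021]
wrist_force: [-0.5, -1.2, -3.3]
width: 0.475
grip_force: 46.0
```

```bash
python3 - <<'E'
from h import *
p,s=shot("wrist","w8");fit(p,"green_stone",.152,s)
go(.468,-.1176,.075,.025,s)
fit(p,"oak_holder",0,s)
s=r.read_state();go(.468,-.1176,.075,.025,s)
E
```

```text
green_stone conf 0.76 IoU 0.976 xy 0.4677 -0.1212 yaw 0.018 
now [ 0.4681 -0.1223  0.1958] rot [-3.141e+00  1.000e-03  2.100e-02] t 16.27 | shift cm [ 1.000e-02 -4.700e-01  1.208e+01] turn -0.004
oak_holder conf 0.54 IoU 0.682 xy 0.4149 -0.1221 yaw 0.018 
now [ 0.4682 -0.1225  0.196 ] rot [-3.142  0.     0.021] t 16.42 | shift cm [-0.   -0.49 12.1 ] turn -0.004
```

Scaled: 12.1 cm / 80 = 0.1513, 12 cm / 80 = 0.15.

Call:
{"name": "play_rows", "arguments": {"motion": [[0,0.0013,-0.0025,0.0125,0],[0,0.0013,-0.005,0.0375,0],[0,0.0013,-0.005,0.0688,0],[0,0.0013,-0.005,0.1,0],[0,0.0013,-0.005,0.125,0],[0,0.0013,-0.005,0.1438,0],[0,0.0013,-0.005,0.15,0],[0,0.0013,-0.005,0.1513,0],[0,0.0013,-0.005,0.1513,0]]}}

```text
t: 17.17
position: [0.4693, -0.1184, 0.0752]
tool_rot: [3.142, -0.0, 0.021]
wrist_force: [0.1, -0.5, -2.9]
width: 0.473
grip_force: 46.1
```

```bash
python3 - <<'E'
from h import *
p,s=shot("wrist","w8");fit(p,"green_stone",.032,s);go(.4688,-.1187,.05,.025,s)
a=p["pixels"][80:384,120:400,::-1];cv2.imwrite("pics/w8c.png",cv2.resize(a,None,fx=1.9,fy=1.9,interpolation=cv2.INTER_CUBIC))
E
```

```text
green_stone conf 0.68 IoU 0.973 xy 0.4690 -0.1174 yaw 0.019 
now [ 0.4693 -0.1184  0.0752] rot [ 3.142 -0.     0.021] t 17.17 | shift cm [-0.05  0.02  2.52] turn -0.004
```

View pics/w8c.png

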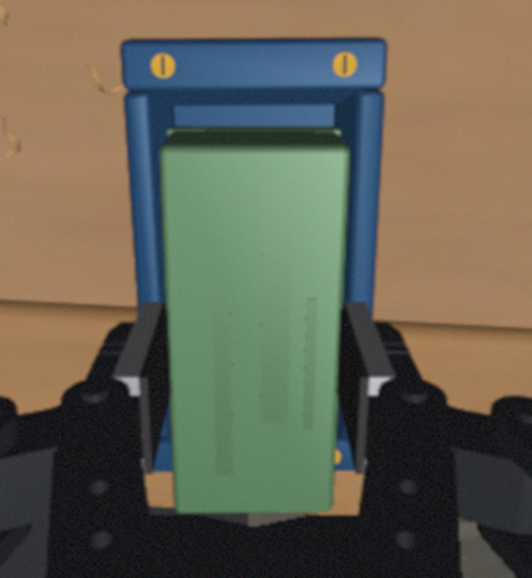

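Green is centred over the blue well (stone 163–348, rails 124–385). Lowering.

Scaled: 2.4 cm / 80 = 0.03, 2.3 cm / 80 = 0.0288.

Call:
{"name": "play_rows", "arguments": {"motion": [[0,0,0,0.0038,0],[0,0,0,0.0075,0],[0,0,0,0.0113,0],[0,0,0,0.015,0],[0,0,0,0.0188,0],[0,0,0,0.0225,0],[0,0,0,0.025,0],[0,0,0,0.0275,0],[0,0,0,0.0288,0],[0,0,0,0.03,0],[0,0,0,0.03,0]]}}

```text
t: 18.18
position: [0.4691, -0.1184, 0.051]
tool_rot: [3.142, 0.0, 0.021]
wrist_force: [-0.7, -0.2, -3.7]
width: 0.476
grip_force: 46.1
```

Scaled: 0.5 cm / 80 = 0.0063, 0.4 cm / 80 = 0.005.

Call:
{"name": "play_rows", "arguments": {"motion": [[0,0,0,0.0013,0],[0,0,0,0.0025,0],[0,0,0,0.0038,0],[0,0,0,0.005,0],[0,0,0,0.0063,0],[0,0,0,0.0063,0]]}}

```text
t: 18.68
position: [0.4693, -0.1185, 0.0479]
tool_rot: [3.141, -0.0, 0.021]
wrist_force: [-4.3, 2.4, 6.7]
width: 0.473
grip_force: 47.2
```

Contact at 0.0479 = 0.005 + 0.043, so green is on the floor. Releasing and rising.

Scaled: -17.5 cm / 80 = -0.2188, -17 cm / 80 = -0.2125.

Call:
{"name": "play_rows", "arguments": {"motion": [[0.65,0,0,0,0],[0.65,0,0,0,0],[0.65,0,0,0,0],[0.65,0,0,0,0],[0.65,0,0,-0.0125,0],[0.7,0,0,-0.0375,0],[0.9,0,0,-0.075,0],[0.9,0,0,-0.125,0],[0.9,0,0,-0.175,0],[0.9,0,0,-0.2125,0],[0.9,0,0,-0.2188,0],[0.9,0,0,-0.2188,0]]}}

```text
t: 19.68
position: [0.4707, -0.119, 0.2254]
tool_rot: [3.139, -0.007, 0.021]
wrist_force: [0.1, -0.4, -0.5]
width: 0.904
grip_force: 0.0
```

```bash
python3 - <<'E'
from h import *
p,s=shot("wrist","w9")
fit(p,"green_stone",.005,s);fit(p,"green_stone",.010,s);fit(p,"blue_holder",0,s)
o=fit(p,"orange_stone",.028,s)
p,s=shot("top");o=fit(p,"orange_stone",.028)
if o is not None: go(o[0],o[1],.21,1.43)
E
```

```text
green_stone conf 0.73 IoU 0.960 xy 0.4701 -0.1174 yaw 0.022 
green_stone conf 0.73 IoU 0.933 xy 0.4704 -0.1173 yaw 0.029 
blue_holder conf 0.96 IoU 0.554 xy 0.4693 -0.1177 yaw 0.029 
orange_stone conf 0.68 IoU 0.975 xy 0.4670 -0.2710 yaw 1.468 
orange_stone conf 0.72 IoU 0.636 xy 0.4665 -0.2828 yaw 1.475 
now [ 0.4684 -0.1181  0.2193] rot [-3.14   0.004  0.021] t 20.03 | shift cm [-0.53 16.46  0.91] turn -1.409
```

Green is seated, fitting within 1 mm of the blue centre. On to orange.

Scaled: 15.2 cm / 80 = 0.19, 15 cm / 80 = 0.1875, -1.38 rad / 3.1416 = -0.4393.

Call:
{"name": "play_rows", "arguments": {"motion": [[0.95,0,0.0125,0,-0.0191],[0.95,0,0.0313,0,-0.0573],[0.95,-0.0013,0.05,0,-0.0955],[0.95,-0.0025,0.0688,0,-0.1337],[0.95,-0.0025,0.0875,0,-0.1719],[0.95,-0.0038,0.1063,0.005,-0.2101],[0.95,-0.0038,0.125,0.01,-0.2483],[0.95,-0.005,0.1438,0.015,-0.2865],[0.95,-0.005,0.1625,0.02,-0.3247],[0.95,-0.0063,0.175,0.025,-0.3629],[0.95,-0.0063,0.1875,0.025,-0.4011],[0.95,-0.0063,0.19,0.025,-0.4393]]}}

```text
t: 21.03
position: [0.4667, -0.2717, 0.1994]
tool_rot: [-3.139, -0.001, 1.405]
wrist_force: [-0.9, -0.5, -0.3]
width: 0.949
grip_force: 0.0
```

Scaled: -0.07 rad / 3.1416 = -0.0223.

Call:
{"name": "play_rows", "arguments": {"motion": [[0.95,0,0,0,-0.0223],[0.95,0,0,0,-0.0223],[0.95,0,0,0,-0.0223]]}}

```text
t: 21.28
position: [0.4671, -0.2703, 0.2003]
tool_rot: [-3.14, -0.001, 1.469]
wrist_force: [1.4, 0.5, 0.3]
width: 0.952
grip_force: 0.0
```

```bash
python3 - <<'E'
from h import *
p,s=shot("wrist","w10")
o=fit(p,"orange_stone",.028,s);go(o[0],o[1],.066,o[2],s)
fit(p,"grey_stone",0,s)
go(o[0],o[1],.066,o[2])
E
```

```text
orange_stone conf 0.57 IoU 0.982 xy 0.4670 -0.2711 yaw 1.476 
now [ 0.4671 -0.2703  0.2003] rot [-3.140e+00 -1.000e-03  1.469e+00] t 21.28 | shift cm [-0.09  0.02 13.43] turn -0.007
grey_stone conf 0.62 IoU 0.544 xy 0.4668 -0.2670 yaw 0.010 
now [ 0.4673 -0.2703  0.201 ] rot [-3.141 -0.     1.47 ] t 21.43 | shift cm [-9.00e-02 -1.00e-02  1.35e+01] turn -0.006
```

Scaled: 13.4 cm / 80 = 0.1675, 12.5 cm / 80 = 0.1563.

Call:
{"name": "play_rows", "arguments": {"motion": [[0.95,0,0,0.0375,0],[0.95,-0.0013,0,0.0813,0],[0.95,-0.0013,0,0.125,0],[0.95,-0.0013,0,0.1563,0],[0.95,-0.0013,0,0.1675,0],[0.95,-0.0013,0,0.1675,0],[0.95,-0.0013,0,0.1675,0],[0,-0.0013,0,0.1675,0],[0,-0.0013,0,0.1675,0],[0,-0.0013,0,0.1675,0],[0,-0.0013,0,0.1675,0],[0,-0.0013,0,0.1675,0]], "grip_force": 55}}

```text
t: 22.43
position: [0.4686, -0.2726, 0.0701]
tool_rot: [3.137, 0.003, 1.471]
wrist_force: [-0.6, 0.3, 5.1]
width: 0.563
grip_force: 58.5
```

Scaled: -12 cm / 80 = -0.15, -11 cm / 80 = -0.1375.

Call:
{"name": "play_rows", "arguments": {"motion": [[0,0,0,0,0],[0,0,0,-0.0063,0],[0,0,0,-0.0188,0],[0,0,0,-0.0375,0],[0,0,0,-0.0625,0],[0,0,0,-0.0875,0],[0,0,0,-0.1125,0],[0,0,0,-0.1375,0],[0,0,0,-0.15,0],[0,0,0,-0.15,0],[0,0,0,-0.15,0]]}}

```text
t: 23.35
position: [0.4672, -0.2714, 0.1873]
tool_rot: [3.141, 0.0, 1.471]
wrist_force: [-1.1, 0.2, -3.9]
width: 0.562
grip_force: 57.6
```

```bash
python3 - <<'E'
from h import *
p,s=shot("wrist","w11")
print(s["position"])
for z in (.14,.144,.148): fit(p,"orange_stone",z,s)
fit(p,"grey_stone",0,s)
go(.484,-.02,.19,.194)
E
```

```text
[ 0.46722639 -0.27142918  0.18727682]
orange_stone missed
orange_stone missed
orange_stone missed
grey_stone conf 0.70 IoU 0.170 xy 0.4670 -0.2674 yaw 0.007 
now [ 0.4666 -0.271   0.1855] rot [-3.139e+00 -2.000e-03  1.471e+00] t 23.60 | shift cm [25.15 -0.77 -0.41] turn 1.277
```

View pics/w11.png

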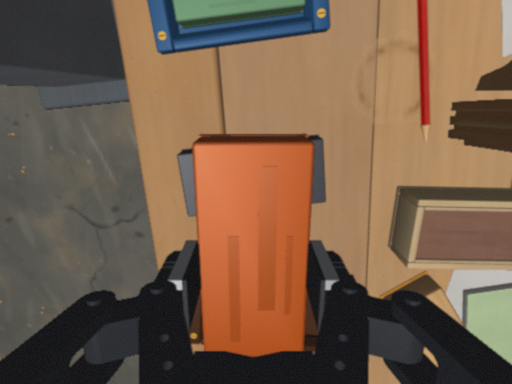

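Orange is held square (stone 193–313, both pads flat) with grey below it. Moving toward oak.

Scaled: 24.6 cm / 80 = 0.3075, 23.5 cm / 80 = 0.2938, 1.2 rad / 3.1416 = 0.382.

Call:
{"name": "play_rows", "arguments": {"motion": [[0,0.01,0,0,0.0127],[0,0.0313,-0.0013,0,0.0414],[0,0.06,-0.0013,0,0.0764],[0,0.09,-0.0025,0,0.1114],[0,0.12,-0.0038,0,0.1464],[0,0.15,-0.005,0,0.1814],[0,0.18,-0.0063,0,0.2165],[0,0.21,-0.0063,0,0.2515],[0,0.24,-0.0075,0,0.2865],[0,0.27,-0.0088,0,0.3215],[0,0.2938,-0.01,0,0.3565],[0,0.3075,-0.01,0,0.382]]}}

```text
t: 24.6
position: [0.4833, -0.0237, 0.1864]
tool_rot: [-3.14, 0.001, 0.268]
wrist_force: [0.3, -0.2, -3.5]
width: 0.564
grip_force: 57.5
```

Scaled: 0.08 rad / 3.1416 = 0.0255.

Call:
{"name": "play_rows", "arguments": {"motion": [[0,0,0,0,0.0159],[0,0,0,0,0.0255],[0,0,0,0,0.0255]]}}

```text
t: 24.85
position: [0.4834, -0.0255, 0.1864]
tool_rot: [-3.141, 0.002, 0.191]
wrist_force: [-0.1, -0.3, -3.2]
width: 0.561
grip_force: 57.6
```

```bash
python3 - <<'E'
from h import *
for i in range(2):
    p,s=shot("wrist","w12")
    fit(p,"orange_stone",.144,s);m=fit(p,"oak_holder",0,s)
    go(.484,.0935,.187,.194,s)
E
```

```text
orange_stone conf 0.95 IoU 0.937 xy 0.4826 -0.0244 yaw 0.191 
oak_holder conf 0.58 IoU 0.966 xy 0.4827 0.0926 yaw 0.190 
now [ 0.4834 -0.0255  0.1864] rot [-3.141e+00  2.000e-03  1.910e-01] t 24.85 | shift cm [  2.32 -11.67  -0.06] turn -0.003
orange_stone conf 0.74 IoU 0.936 xy 0.4827 -0.0249 yaw 0.194 
oak_holder conf 0.88 IoU 0.979 xy 0.4830 0.0931 yaw 0.187 
now [ 0.4836 -0.026   0.1867] rot [-3.141e+00  1.000e-03  1.910e-01] t 25.00 | shift cm [  2.31 -11.72  -0.03] turn -0.003
```

Scaled: -11.5 cm / 80 = -0.1438, 11.1 cm / 80 = 0.1388.

Call:
{"name": "play_rows", "arguments": {"motion": [[0,0.0025,-0.0125,0,0],[0,0.0088,-0.0438,0,0],[0,0.0175,-0.0875,0.0063,0],[0,0.025,-0.125,0.025,0],[0,0.0288,-0.1438,0.05,0],[0,0.0288,-0.1438,0.0813,0],[0,0.0288,-0.1438,0.1063,0],[0,0.0288,-0.1438,0.125,0],[0,0.0288,-0.1438,0.1375,0],[0,0.0288,-0.1438,0.1388,0],[0,0.0288,-0.1438,0.1388,0]]}}

```text
t: 26.07
position: [0.4844, 0.0916, 0.076]
tool_rot: [-3.141, 0.001, 0.191]
wrist_force: [-0.4, 0.7, -3.0]
width: 0.566
grip_force: 57.7
```

```bash
python3 - <<'E'
from h import *
p,s=shot("wrist");fit(p,"orange_stone",.033,s);go(.484,.0935,.05,.194,s)
a=p["pixels"][80:384,110:410,::-1];cv2.imwrite("pics/w13c.png",cv2.resize(a,None,fx=1.8,fy=1.8,interpolation=cv2.INTER_CUBIC))
E
```

```text
orange_stone conf 0.84 IoU 0.942 xy 0.4835 0.0927 yaw 0.192 
now [0.4844 0.0916 0.076 ] rot [-3.141e+00  1.000e-03  1.910e-01] t 26.07 | shift cm [-0.  -0.2  2.6] turn -0.003
```

View pics/w13c.png

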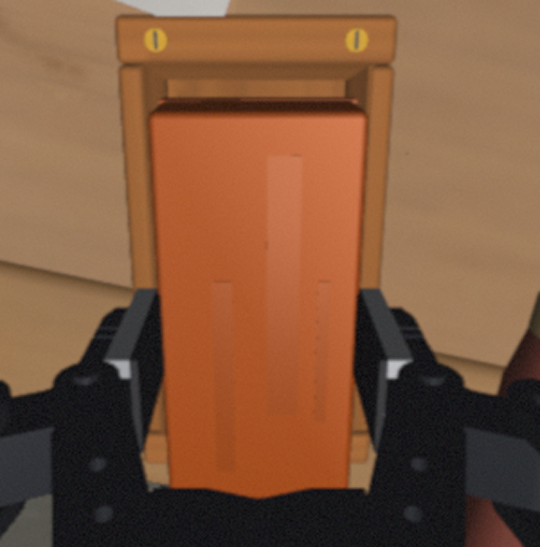

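Orange is centred over the oak well (stone 152–366, holder 117–396). Lowering.

Scaled: 2.5 cm / 80 = 0.0313, 2.4 cm / 80 = 0.03.

Call:
{"name": "play_rows", "arguments": {"motion": [[0,0,0,0.0038,0],[0,0,0,0.0075,0],[0,0,0,0.0113,0],[0,0,0,0.015,0],[0,0,0,0.0188,0],[0,0,0,0.0225,0],[0,0,0,0.025,0],[0,0,0,0.0275,0],[0,0,0,0.03,0],[0,0,0,0.0313,0],[0,0,0,0.0313,0]]}}

```text
t: 27.08
position: [0.4844, 0.0913, 0.0509]
tool_rot: [3.142, 0.001, 0.191]
wrist_force: [-0.6, -0.4, -2.8]
width: 0.565
grip_force: 57.7
```

Call:
{"name": "play_rows", "arguments": {"motion": [[0,0,0,0.0013,0],[0,0,0,0.0025,0],[0,0,0,0.0038,0],[0,0,0,0.005,0],[0,0,0,0.0063,0],[0,0,0,0.0063,0]]}}

```text
t: 27.58
position: [0.4847, 0.0914, 0.047]
tool_rot: [3.141, -0.0, 0.191]
wrist_force: [-3.0, 0.9, 2.3]
width: 0.565
grip_force: 58.3
```

Scaled: 0.1 cm / 80 = 0.0013.

Call:
{"name": "play_rows", "arguments": {"motion": [[0,0,0,0.0013,0],[0,0,0,0.0013,0]]}}

```text
t: 27.75
position: [0.4847, 0.0914, 0.047]
tool_rot: [3.141, -0.0, 0.191]
wrist_force: [-5.2, 0.2, 8.1]
width: 0.563
grip_force: 58.9
```

Scaled: -17.5 cm / 80 = -0.2188, -17 cm / 80 = -0.2125.

Call:
{"name": "play_rows", "arguments": {"motion": [[0.75,0,0,0,0],[0.75,0,0,0,0],[0.75,0,0,0,0],[0.75,0,0,0,0],[0.75,0,0,-0.0125,0],[0.75,0,0,-0.0375,0],[0.95,0,0,-0.075,0],[0.95,0,0,-0.125,0],[0.95,0,0,-0.175,0],[0.95,0,0,-0.2125,0],[0.95,0,0,-0.2188,0],[0.95,0,0,-0.2188,0]]}}

```text
t: 28.75
position: [0.4862, 0.0915, 0.2244]
tool_rot: [3.141, -0.008, 0.191]
wrist_force: [-0.5, -0.1, -0.2]
width: 0.947
grip_force: 0.0
```

```bash
python3 - <<'E'
from h import *
p,s=shot("wrist","w14")
fit(p,"orange_stone",.005,s);fit(p,"orange_stone",.010,s);fit(p,"oak_holder",0,s)
p,s=shot("top")
o=fit(p,"grey_stone",0);fit(p,"walnut_holder",0)
go(o[0],o[1],.18,o[2])
p,s=shot("top");o=fit(p,"grey_stone",0);fit(p,"walnut_holder",0)
E
```

```text
orange_stone conf 0.80 IoU 0.980 xy 0.4847 0.0926 yaw 0.192 
orange_stone conf 0.80 IoU 0.955 xy 0.4850 0.0929 yaw 0.197 
oak_holder conf 0.59 IoU 0.511 xy 0.4831 0.0932 yaw 0.190 
grey_stone conf 0.62 IoU 0.940 xy 0.4685 -0.2672 yaw 0.020 
walnut_holder conf 0.80 IoU 0.950 xy 0.4702 -0.4164 yaw -0.184 
now [0.4838 0.0913 0.2183] rot [-3.141  0.004  0.191] t 29.10 | shift cm [-8.29 34.91  3.85] turn 0.171
grey_stone conf 0.96 IoU 0.962 xy 0.4683 -0.2677 yaw 0.012 
walnut_holder conf 0.83 IoU 0.973 xy 0.4700 -0.4156 yaw -0.175
```

Orange is seated. On to grey.

Scaled: 34.9 cm / 80 = 0.4363, -8.3 cm / 80 = -0.1038, 0.02 rad / 3.1416 = 0.0064.

Call:
{"name": "play_rows", "arguments": {"motion": [[1,-0.005,0.0225,0,0.0064],[1,-0.015,0.0625,0,0.0127],[1,-0.025,0.1038,0,0.0191],[1,-0.035,0.145,0,0.0255],[1,-0.045,0.1863,0,0.0318],[1,-0.0538,0.2275,0.0063,0.0382],[1,-0.0638,0.2688,0.0125,0.0446],[1,-0.0738,0.31,0.0188,0.0509],[1,-0.0838,0.3513,0.025,0.0573],[1,-0.0925,0.3925,0.0313,0.0573],[1,-0.1,0.4225,0.035,0.0573],[1,-0.1038,0.4363,0.035,0.0573]]}}

```text
t: 30.25
position: [0.4683, -0.2699, 0.1908]
tool_rot: [-3.141, 0.002, 0.008]
wrist_force: [-0.5, 0.2, 0.5]
width: 1.0
grip_force: 0.0
```

Call:
{"name": "play_rows", "arguments": {"motion": [[1,0,0,0,0],[1,0,0,0,0]]}}

```text
t: 30.42
position: [0.4693, -0.2667, 0.1921]
tool_rot: [-3.14, 0.0, 0.01]
wrist_force: [0.4, -1.0, -0.1]
width: 1.001
grip_force: 0.0
```

```bash
python3 - <<'E'
from h import *
for i in range(2):
    p,s=shot("wrist","w15")
    o=fit(p,"grey_stone",0,s);go(o[0],o[1],.037,o[2],s);fit(p,"walnut_holder",0,s);fit(p,"blue_holder",0,s)
E
```

```text
grey_stone conf 0.68 IoU 0.978 xy 0.4669 -0.2672 yaw 0.006 
now [ 0.4693 -0.2667  0.1921] rot [-3.14  0.    0.01] t 30.42 | shift cm [-0.24  0.06 15.51] turn 0.004
walnut_holder conf 0.77 IoU 0.972 xy 0.4686 -0.4161 yaw -0.181 
blue_holder conf 0.89 IoU 0.458 xy 0.4687 -0.1180 yaw 0.026 
grey_stone conf 0.88 IoU 0.985 xy 0.4666 -0.2674 yaw 0.010 
now [ 0.4697 -0.2656  0.1927] rot [ 3.142e+00 -1.000e-03  1.300e-02] t 30.62 | shift cm [-0.32  0.17 15.57] turn 0.003
walnut_holder conf 0.81 IoU 0.969 xy 0.4687 -0.4162 yaw -0.179 
blue_holder conf 0.71 IoU 0.485 xy 0.4688 -0.1178 yaw 0.035
```

Scaled: 15.7 cm / 80 = 0.1963, 15 cm / 80 = 0.1875.

Call:
{"name": "play_rows", "arguments": {"motion": [[1,-0.0013,0.0013,0.0375,0],[1,-0.0025,0.0013,0.0813,0],[1,-0.0025,0.0013,0.125,0],[1,-0.0025,0.0013,0.1625,0],[1,-0.0025,0.0013,0.1875,0],[1,-0.0025,0.0013,0.1963,0],[1,-0.0025,0.0013,0.1963,0],[1,-0.0025,0.0013,0.1963,0],[0,-0.0025,0.0013,0.1963,0],[0,-0.0025,0.0013,0.1963,0],[0,-0.0025,0.0013,0.1963,0],[0,-0.0025,0.0013,0.1963,0]], "grip_force": 65}}

```text
t: 31.82
position: [0.4689, -0.2688, 0.038]
tool_rot: [3.139, -0.004, 0.011]
wrist_force: [-0.2, 1.2, 5.6]
width: 0.658
grip_force: 72.6
```

Call:
{"name": "play_rows", "arguments": {"motion": [[0,0,0,0,0],[0,0,0,0,0]]}}

```text
t: 31.98
position: [0.4689, -0.2688, 0.038]
tool_rot: [3.139, -0.004, 0.011]
wrist_force: [-1.0, 0.8, 5.9]
width: 0.657
grip_force: 72.6
```

Scaled: -12 cm / 80 = -0.15, -11 cm / 80 = -0.1375.

Call:
{"name": "play_rows", "arguments": {"motion": [[0,0,0,-0.0063,0],[0,0,0,-0.0188,0],[0,0,0,-0.0375,0],[0,0,0,-0.0625,0],[0,0,0,-0.0875,0],[0,0,0,-0.1125,0],[0,0,0,-0.1375,0],[0,0,0,-0.15,0],[0,0,0,-0.15,0],[0,0,0,-0.15,0]]}}

```text
t: 32.82
position: [0.4671, -0.268, 0.155]
tool_rot: [3.141, 0.0, 0.011]
wrist_force: [-0.3, -0.1, -5.7]
width: 0.657
grip_force: 71.3
```

```bash
python3 - <<'E'
from h import *
for i in range(2):
    p,s=shot("wrist","w16")
    fit(p,"grey_stone",s["position"][2]-.041,s);fit(p,"walnut_holder",0,s)
    go(.4695,-.416,.16,-.18,s)
print(s["wrist_force"])
E
```

```text
grey_stone conf 0.67 IoU 0.928 xy 0.4833 -0.2667 yaw 0.008 
walnut_holder conf 0.72 IoU 0.973 xy 0.4681 -0.4172 yaw -0.185 EDGE
now [ 0.4671 -0.268   0.155 ] rot [3.141 0.    0.011] t 32.82 | shift cm [ 0.08 14.8  -0.49] turn 0.191
grey_stone conf 0.77 IoU 0.921 xy 0.4814 -0.2661 yaw 0.010 
walnut_holder conf 0.71 IoU 0.978 xy 0.4685 -0.4168 yaw -0.181 EDGE
now [ 0.4663 -0.2673  0.153 ] rot [-3.139e+00  3.000e-03  1.100e-02] t 32.97 | shift cm [ 0.16 14.87 -0.74] turn 0.191
[ 0.50871713 -0.37408769 -5.84363464]
```

View pics/w16.png

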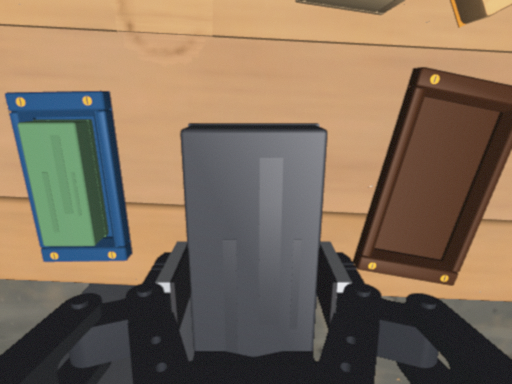

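Grey is held square (182–326). Its near end is hidden by the gripper, which biases the fit, so I'll measure its far top edge directly.

```bash
python3 - <<'E'
from h import *
p,s=shot("wrist");C=cam(p,s)
g=p["pixels"][:,200:310].astype(float).mean(2).mean(1)
print(np.round(g[118:142]))
zb=s["position"][2]-.038
for v in (124,125,130,131,132): print(v,"bottom",ray(C,(255,v),zb)-s["position"][:2],"top",ray(C,(255,v),zb+.028)-s["position"][:2])
print(s["position"])
E
```

```text
[163. 163. 163. 163. 147.  96.  67.  45.  33.  34.  40.  52.  65.  79.
  98. 114. 118. 117. 117. 117. 117. 116. 116. 116.]
124 bottom [0.0599978  0.00105585] top [0.06247892 0.00117854]
125 bottom [0.05953807 0.00105036] top [0.06210199 0.00117405]
130 bottom [0.05722719 0.00102278] top [0.06020729 0.00115143]
131 bottom [0.05676255 0.00101723] top [0.05982633 0.00114688]
132 bottom [0.05629708 0.00101168] top [0.05944469 0.00114233]
[ 0.46674055 -0.26764945  0.15370754]
```

Scaled: 15 cm / 80 = 0.1875, 14 cm / 80 = 0.175, 0.19 rad / 3.1416 = 0.0605.

Call:
{"name": "play_rows", "arguments": {"motion": [[0,0,0.0125,0,0.0064],[0,0.0013,0.0375,0,0.0159],[0,0.0013,0.075,0,0.0286],[0,0.0025,0.1125,0,0.0414],[0,0.0025,0.15,0.0063,0.0541],[0,0.0038,0.175,0.0188,0.0605],[0,0.0038,0.1875,0.0375,0.0605],[0,0.0038,0.1875,0.0625,0.0605],[0,0.0038,0.1875,0.0875,0.0605],[0,0.0038,0.1875,0.1,0.0605],[0,0.0038,0.1875,0.1025,0.0605],[0,0.0038,0.1875,0.1025,0.0605]]}}

```text
t: 34.17
position: [0.4714, -0.4172, 0.0717]
tool_rot: [-3.14, 0.002, -0.179]
wrist_force: [-0.4, -0.5, -4.5]
width: 0.66
grip_force: 71.1
```

```bash
python3 - <<'E'
from h import *
p,s=shot("wrist");go(.471,-.4175,.046,-.179,s)
a=p["pixels"][60:384,90:430,::-1];cv2.imwrite("pics/w17c.png",cv2.resize(a,None,fx=1.7,fy=1.7,interpolation=cv2.INTER_CUBIC))
E
```

```text
now [ 0.4714 -0.4172  0.0717] rot [-3.14e+00  2.00e-03 -1.79e-01] t 34.17 | shift cm [-0.03  0.04  2.57] turn 0.000
```

View pics/w17c.png

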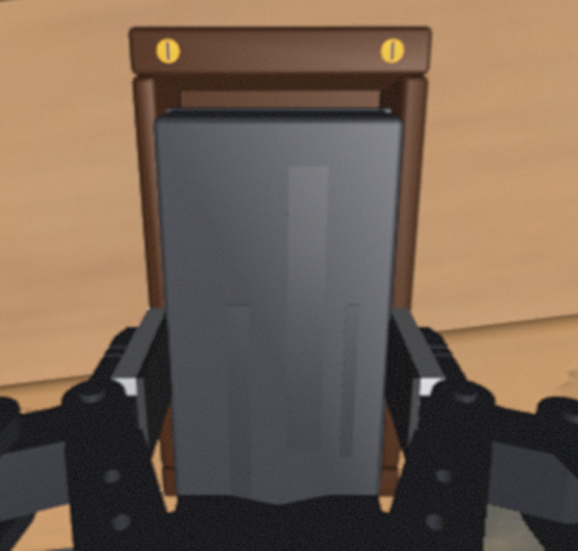

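Grey is centred over the walnut well (157–402 against 130–431). Lowering.

Scaled: 2.5 cm / 80 = 0.0313, 2.4 cm / 80 = 0.03.

Call:
{"name": "play_rows", "arguments": {"motion": [[0,0,0,0.0038,0],[0,0,0,0.0075,0],[0,0,0,0.0113,0],[0,0,0,0.015,0],[0,0,0,0.0188,0],[0,0,0,0.0225,0],[0,0,0,0.025,0],[0,0,0,0.0275,0],[0,0,0,0.03,0],[0,0,0,0.0313,0],[0,0,0,0.0313,0]]}}

```text
t: 35.13
position: [0.4718, -0.4179, 0.0479]
tool_rot: [-3.141, 0.0, -0.179]
wrist_force: [0.1, 0.3, -5.2]
width: 0.659
grip_force: 71.2
```

Call:
{"name": "play_rows", "arguments": {"motion": [[0,0,0,0.0013,0],[0,0,0,0.0025,0],[0,0,0,0.0038,0],[0,0,0,0.005,0],[0,0,0,0.0063,0],[0,0,0,0.0063,0]]}}

```text
t: 35.63
position: [0.472, -0.418, 0.0431]
tool_rot: [3.142, 0.0, -0.179]
wrist_force: [-0.8, 0.3, -4.4]
width: 0.66
grip_force: 71.3
```

Scaled: 0.2 cm / 80 = 0.0025, 0.1 cm / 80 = 0.0013.

Call:
{"name": "play_rows", "arguments": {"motion": [[0,0,0,0.0013,0],[0,0,0,0.0025,0],[0,0,0,0.0025,0]]}}

```text
t: 35.88
position: [0.472, -0.4182, 0.0429]
tool_rot: [3.141, -0.0, -0.179]
wrist_force: [-4.5, 3.0, 5.0]
width: 0.656
grip_force: 72.2
```

Scaled: 0.1 cm / 80 = 0.0013, 0.05 cm / 80 = 0.0006.

Call:
{"name": "play_rows", "arguments": {"motion": [[0,0,0,0.0006,0],[0,0,0,0.0013,0],[0,0,0,0.0013,0]]}}

```text
t: 36.13
position: [0.472, -0.4181, 0.0428]
tool_rot: [3.141, -0.001, -0.179]
wrist_force: [-3.9, 4.1, 8.6]
width: 0.66
grip_force: 72.8
```

Firm floor contact at 0.0428 (0.005 + 0.038). Releasing and checking everything.

Scaled: -17.5 cm / 80 = -0.2188, -17 cm / 80 = -0.2125.

Call:
{"name": "play_rows", "arguments": {"motion": [[0.85,0,0,0,0],[0.85,0,0,0,0],[0.85,0,0,0,0],[0.85,0,0,0,0],[0.85,0,0,-0.0125,0],[0.85,0,0,-0.0375,0],[0.95,0,0,-0.075,0],[0.95,0,0,-0.125,0],[0.95,0,0,-0.175,0],[0.95,0,0,-0.2125,0],[0.95,0,0,-0.2188,0],[0.95,0,0,-0.2188,0]]}}

```text
t: 37.13
position: [0.4732, -0.4193, 0.2206]
tool_rot: [3.136, -0.008, -0.179]
wrist_force: [-0.2, -0.5, 0.2]
width: 0.951
grip_force: 0.0
```

```bash
python3 - <<'E'
from h import *
p,s=shot("wrist");fit(p,"grey_stone",.005,s);fit(p,"grey_stone",.010,s);fit(p,"walnut_holder",0,s)
a=p["pixels"][60:384,60:460,::-1]
p,s=shot("top")
for l in DIM:
    if "stone" in l: fit(p,l,.005)
C=cam(p); g=r.look_for(p,"gouge")[0]["bbox"];print(ray(C,g[:2],.01),ray(C,g[2:],.01))
b=p["pixels"][170:280,100:400,::-1]
b=cv2.resize(b,(780,286),interpolation=cv2.INTER_CUBIC);a=cv2.resize(a,(360,292))
o=np.zeros((586,780,3),np.uint8);o[:286]=b;o[290:582,:360]=a;cv2.imwrite("pics/end.png",o)
E
```

```text
grey_stone conf 0.78 IoU 0.976 xy 0.4697 -0.4171 yaw -0.182 
grey_stone conf 0.78 IoU 0.948 xy 0.4700 -0.4173 yaw -0.180 
walnut_holder conf 0.83 IoU 0.455 xy 0.4685 -0.4162 yaw -0.178 
cream_stone conf 0.61 IoU 0.921 xy 0.4785 0.2425 yaw -0.084 
green_stone conf 0.23 IoU 0.299 xy 0.5133 -0.3880 yaw -0.509 
orange_stone conf 0.63 IoU 0.951 xy 0.4862 0.0921 yaw 0.212 
grey_stone conf 0.84 IoU 0.677 xy 0.4726 -0.4165 yaw -0.158 
[ 6.00807882e-01 -1.81968051e-04] [ 0.37648322 -0.03338438]
```

View pics/end.png

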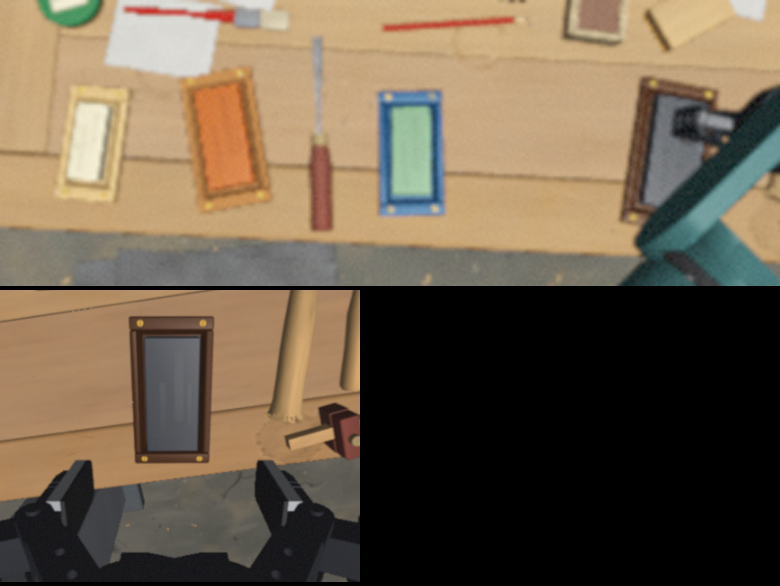

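All four stones sit inside their wells (cream at (90,128), orange (225,137), green (411,152), grey at (172,393) in the wrist inset). The gouge is still at (320,135) and the gripper is clear. Handing in.

```bash
python3 -c "
from rig import r
print(r.finish_job())"
```

```text
the job is handed in; nothing more can be done
None
```

I moved all four stones from the top down and seated each in its matching holder, left the gouge where it lay, and handed the job in at about 37 s of the 128 s allowed; no result came back from the judging.

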